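Seat the hinge pin and hold the inspection cover at the index

TASK

The near hinge pin of the viewing chamber's cover has worked its way out: with the cover still shut, push the pin straight in until its head sits home against the fork. Then lift the cover by its bow handle until its pointer is in line with the index line set on the quadrant, and finish while still holding it there, steady, without letting go. Leave the index setting and the bottles standing around the chamber alone.

Things in the scene. Friction and masses are not known exactly. Their poses are not given: they have to be found in the camera images.
- chamber: White open-topped box, 110 (x) by 180 (y) by 85 mm high, fixed on the bench, with a grey cover. Origin: centre of its underside; x points away from the robot (the way the pin goes in), y left, z up. On its front (-x) side: at the left the hinge fork, right of that an upright quarter-circle quadrant, radius 75 mm round the hinge axis, 66 mm in front of the origin, top at z = 173 mm.
- hinge_axis (a point): The cover's hinge axis at the middle of the near fork: at (-87.5, 82, 98) mm in the chamber's frame. The axis runs along the chamber's x. Axes as the chamber's.
- pin_head (a point): Centre of the front face of the near hinge pin's head, a steel disc 20 mm across, 12 mm thick, facing the robot; the 10 mm shank runs along the chamber's +x on the hinge axis, 98 mm above the bench. The space beside and in front of the head is clear. Seated, this face lies 27.5 mm in front (-x) of point hinge_axis, and 47 mm in front of the quadrant plate.
- hinge_pin (a joint): How far the pin is pushed in, m: 0 = head 30 mm out from the fork, 0.030 = head home against the fork (hard stop). It slides with about 3 N of friction and stays where it is left.
- cover_handle (a point): Middle of the cover's bow handle: a steel bar 10 mm thick, 90 mm long, parallel to the hinge axis (chamber x), on two end posts, 40 mm above the cover's face, near its free right-hand edge. Cover shut: 134 mm above the bench. In the cover's frame it lies y = -145, z = +36 mm from the hinge axis (149 mm away). Axes turn with the cover; shut, they are the chamber's.
- cover (a joint): Opening angle of the cover, rad: 0 = shut and level; grows to 1.45 as the free right-hand edge swings up and over to the left (about the chamber's -x axis). Almost no friction, about 0.35 kg; it falls shut when let go. A dark pointer on the cover, radial from the hinge axis, sweeps in front of the quadrant and is level when the cover is shut.
- index (a joint): Angle of the index, rad, measured as the cover's angle: the pointer is in line with the index line when joint cover equals joint index. Set between 0.6 and 1.05; a stiff clamp that must not be moved.
- index_line (a point): Middle of the dark index line, 4 mm wide and 20 mm long, on a small clamp at the quadrant's outer rim, 76 mm from the hinge axis. Axes: its y axis is radial, towards the hinge axis; when the pointer is in line it is parallel to the handle point's y axis.
- front_dropper: Small light blue dropper bottle with a red cap, 31 mm wide, 78 mm high, standing in front of the chamber; to be left alone. Origin: centre of its underside.
- corner_dropper: Small white dropper bottle with a blue cap, 29 mm wide, 72 mm high, standing in front of the chamber's right half; to be left alone. Origin: centre of its underside.
- side_bottle: Dark purple bottle with a black cap, 38 mm wide, 85 mm high, standing right of the chamber; to be left alone. Origin: centre of its underside.

How it is judged:
On the way, in this order (a step that is already met when the one before it is completed fails the run):
1. the hinge pin is pushed home while the cover is still shut (value of joint hinge_pin above 0.027 m and value of joint cover below 0.1 rad), for 0.2 s.
2. the cover is lifted to the index (angle between the y axis of cover_handle and the y axis of index_line, either way round below 0.08 rad and contact force between the fingers and cover above 0.5 N), for 0.2 s.
At the end, for the whole second after the job is handed in: The hinge pin is in to within 3 mm of its stop; the cover's pointer is within 0.08 rad (4.6 degrees) of the index line, at rest, and the gripper's fingers still carry the cover (at least 0.5 N) (all of step 2 and value of joint hinge_pin above 0.027 m and velocity of joint cover between -0.05 and 0.05 rad/s); the arm keeps its last pose, push and grip.
It fails at once if the index setting is shifted (by more than 5 mm) (distance of index_line from where it was at the start of the episode above 0.005 m).
It fails at once if a bottle is shifted by more than 20 mm or knocked over (distance of any of front_dropper, corner_dropper, side_bottle from where it was at the start of the episode above 0.02 m or angle between any of front_dropper, corner_dropper, side_bottle's own z axis and vertical above 0.5 rad).
It also fails if it takes over 54 s, if anything falls off the work surface, if the arm or the gripper's body presses on something with over 40 N, if the wrist force passes 120 N, or if a joint passes its speed limit or range.

ROBOT

A 6-joint arm with a two-finger parallel gripper is mounted at the origin on a cart in front of the work surface, level with it; the furniture and walls round the work are solid. World frame = base frame: x ahead of the robot, y to its left, z up, the work surface at z = 0. Lengths are in m, angles in rad, forces in N, time in s.
With the tool pointing down it reaches from about 0.35 to 0.975 m from the base axis. Payload 7.1 kg.
Tool frame: the origin (TCP) lies midway between the tips of the shut fingers; the grasp point (between the pads) lies 19 mm behind it; z points along the fingers, y is the line along which they close (so a half turn about z gives the same grasp; the last joint's range is limited). The gripper opens to 88 mm and grips with 3 to 60 N. Pads are 20 mm wide; open, the fingers measure 115 mm over their backs; the gripper's body (75 mm by 178 mm) begins 61 mm behind the grasp point.
Start: joints at [-1.277, 0.423, 1.63, -0, 1.089, -0.019], TCP at [0.192, -0.595, 0.223] pointing down, gripper open.
Joint ranges: [-3, 3], [-0.9, 2.11], [0.09, 2.58], [-1.31, 4.45], [0.11, 2.69], [-2.54, 2.54]. Speed limits (rad/s): [2.39, 2.39, 3.01, 3.14, 3.14, 3.14].

INTERFACE

Orientations are given as a unit quaternion [w, x, y, z].
In Python, from station import move_pose, movel, movej, command_gripper, wait, inverse_kinematics, read_camera, camera_info, MotionError, job_done, get_time, get_joint_pos, get_qvel, get_effort, get_tcp_pos, get_ee_rot, get_ft_force, get_ft_torque, get_grip_width, get_finger_force gives the robot as it stands. Calls block until the motion is done:
- move_pose(position, orientation): joint-space move of the TCP to a pose.
- movel(position, frame=None, v=0.15, until_force=None): straight line of the TCP; frame=None keeps the orientation; v is the mean speed in m/s. With until_force (N) it stops when the force on the tool has changed by that much, and returns True; else False.
- movej(angles): joint-space move.
- command_gripper(opening): opening from 0.0 (shut) to 1.0 (fully open); the grip force is fixed at half the most; returns when the fingers have stopped.
- wait(seconds).
- inverse_kinematics(position, orientation): joint angles nearest the present ones, or None.
- read_camera(name): name is "side" or "top"; returns the picture (400x640x3 uint8, red, green, blue); there is no depth.
- camera_info(name): a dict with "intrinsics" (3x3 intrinsics, pixels), "dist" ([k1, k2, p1, p2, k3] as OpenCV has them; the pictures are not rectified), "T" (4x4, takes a point from camera to world coordinates). Camera axes: x right, y up, looking along -z (the intrinsics and any distortion apply to the point x, -y, -z); pixel columns grow to the right and rows downward; lengths in m; the calibration is good to about 2 mm. A picture is of the moment at which its call begins. camera_info takes no time and is no camera call.
A pose or a line that the arm cannot do raises MotionError and nothing moves.
- job_done(): hands the job in; it is judged then, once.
Readings, each from a call of its own:
- get_time(): time.
- get_joint_pos(): joint angles.
- get_qvel(): joint speeds.
- get_effort(): joint torques, N m.
- get_tcp_pos(): TCP position.
- get_ee_rot(): TCP orientation.
- get_ft_force(): force on the tool from outside, world axes, zero at the start.
- get_ft_torque(): the same for the moment, N m.
- get_grip_width(): opening from 0.0 (shut) to 1.0 (fully open).
- get_finger_force(): force on a finger pad.
Only numpy, scipy, OpenCV 4.12 (cv2) and the standard library are available. Lean on these libraries where they do the work, as an engineer would, in place of code of your own. Each camera call takes 0.05 s, during which the arm holds its last target. There are 200 camera calls.

## Working session

There is one attempt and no reset: what is moved stays moved. The work goes in short steps, each a Python script; the robot and the scene stay as the last script left them, time stands still between calls to the robot, and variables do not carry over. Pictures are saved under pics/ and viewed, at most 10 in all, crops included, and the job is handed in when it is done.

```bash
mkdir -p pics; python3 - <<'E'
from station import *
import cv2
for n in("side","top"):
    cv2.imwrite(f"pics/{n}0.png",cv2.resize(read_camera(n)[:,:,::-1],(800,500),interpolation=cv2.INTER_CUBIC))
    c=camera_info(n);print(n,c)
print(get_ee_rot(),get_time())
E
```

```text
side {'intrinsics': array([[463.48794723,   0.        , 314.3088278 ],
       [  0.        , 463.48794723, 205.21762154],
       [  0.        ,   0.        ,   1.        ]]), 'dist': array([-0.08665677,  0.        ,  0.        ,  0.        ,  0.        ]), 'T': array([[-0.88309092,  0.26880791, -0.38456825,  0.22704541],
       [-0.46899445, -0.53007399,  0.70644588,  0.53959077],
       [-0.01395138,  0.80421631,  0.59417294,  0.61518095],
       [ 0.        ,  0.        ,  0.        ,  1.        ]])}
top {'intrinsics': array([[488.53330005,   0.        , 322.49762784],
       [  0.        , 488.53330005, 199.07219531],
       [  0.        ,   0.        ,   1.        ]]), 'dist': array([0.00289275, 0.        , 0.        , 0.        , 0.        ]), 'T': array([[ 3.92545634e-03,  9.83292487e-01, -1.81990319e-01,
         4.06664528e-01],
       [-9.99991290e-01,  4.11790123e-03,  6.79592148e-04,
        -7.75472493e-02],
       [ 1.41765601e-03,  1.81986066e-01,  9.83300088e-01,
         9.53832761e-01],
       [ 0.00000000e+00,  0.00000000e+00,  0.00000000e+00,
         1.00000000e+00]])}
[-6.89405564e-04  9.87794501e-01  1.55761159e-01 -9.73279740e-05] 0.1
```

View pics/side0.png

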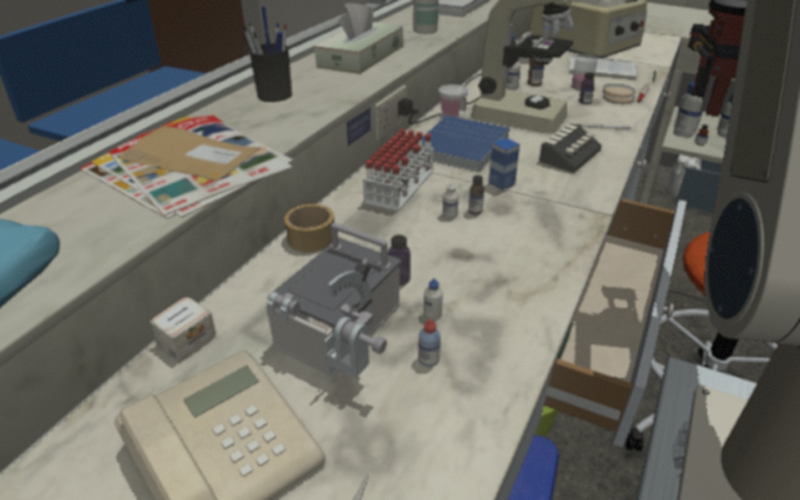

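View pics/top0.png

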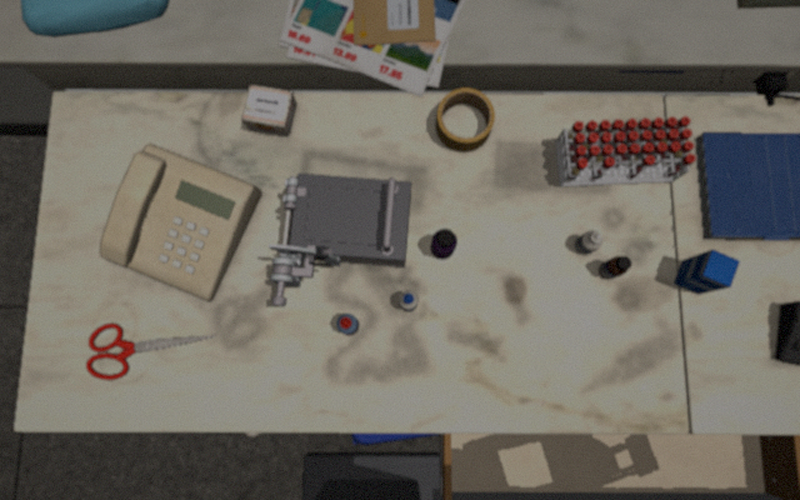

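Both views show the chamber: top view about (350,225), pin head about (277,300), handle (390,215). In the side view the pin head is at about (377,346) and the quadrant at (350,285). I'll enlarge these areas.

```bash
python3 - <<'E'
from station import *
import cv2,numpy as np
def avg(n): return np.mean([read_camera(n).astype(float) for _ in range(4)],0).astype(np.uint8)[:,:,::-1]
for n,(x0,y0,w,h) in {"side":(205,175,120,110),"top":(205,130,140,125)}.items():
    im=avg(n);cv2.imwrite(f"pics/{n}_raw.png",im)
    c=im[y0:y0+h,x0:x0+w];k=5
    c=cv2.convertScaleAbs(cv2.resize(c,None,fx=k,fy=k,interpolation=cv2.INTER_CUBIC),alpha=1.5)
    if n=="top": c=c[:600]
    cv2.imwrite(f"pics/{n}1.png",c)
E
```

```text
(no output)
```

View pics/side1.png

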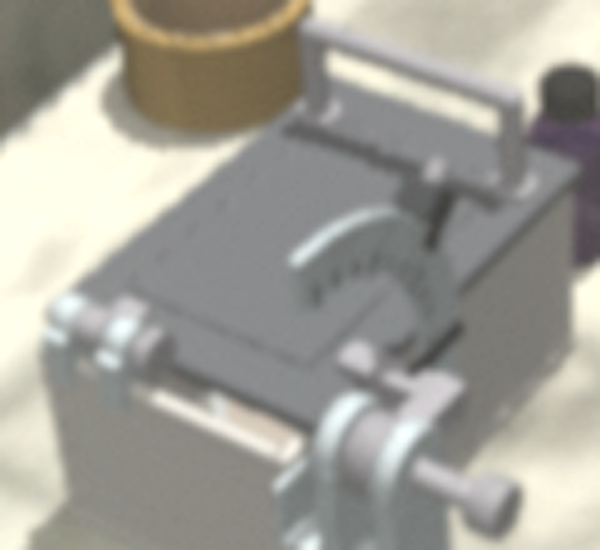

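View pics/top1.png

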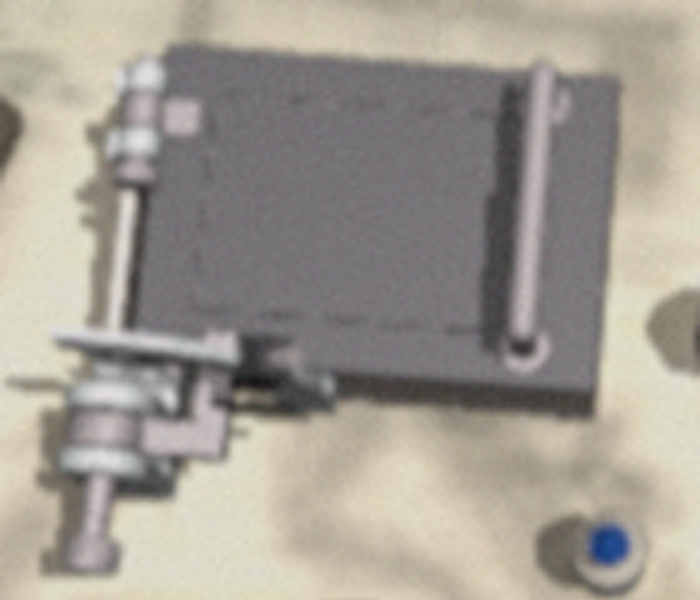

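Side crop: head front face at (500,507), handle bar from (315,30) to (515,105), dark index line about (440,220), and level pointer at (437,347). Top crop: bar from (543,68) to (522,340), pin head front at (90,568), and far knuckle at (140,100).

```bash
cat > h.py <<'E'
from station import *
import cv2,numpy as np
from scipy.optimize import least_squares
from scipy.spatial.transform import Rotation as R
OFF={"side":(205,175),"top":(205,130)}
def ray(n,u,v,crop=True):
    if crop: u,v=(u-2)/5+OFF[n][0],(v-2)/5+OFF[n][1]
    c=camera_info(n);x,y=cv2.undistortPoints(np.array([[[u,v]]],float),c["intrinsics"],c["dist"])[0,0]
    return c["T"][:3,3],c["T"][:3,:3]@[x,-y,-1]
def onplane(n,uv,p,nrm):
    o,d=ray(n,*uv);return o+d*((np.array(p)-o)@nrm)/(d@nrm)
def onz(n,uv,z): return onplane(n,uv,[0,0,z],np.array([0,0,1.]))
def tri(uvs,uvt):
    A=[];b=[]
    for n,uv in(("side",uvs),("top",uvt)):
        o,d=ray(n,*uv);d=d/np.linalg.norm(d);P=np.eye(3)-np.outer(d,d);A.append(P);b.append(P@o)
    return np.linalg.lstsq(np.vstack(A),np.hstack(b),rcond=None)[0]
E
python3 - <<'E'
from h import *
np.set_printoptions(precision=4,suppress=True)
bf=onz("top",(543,68),.139);bn=onz("top",(522,340),.139);print("bar top",bf,bn)
print("bar side",onz("side",(318,28),.138),onz("side",(512,98),.138))
hp=onz("top",(90,568),.098);print("pin top",hp,"side",onz("side",(503,507),.098),"tri",tri((503,507),(90,568)))
k=onz("top",(140,105),.098);print("far",k)
d=bf-bn;d/=np.linalg.norm(d);d2=k-hp;d2/=np.linalg.norm(d2)
print("yaw",np.arctan2(d[1],d[0]),np.arctan2(d2[1],d2[0]))
yaw=np.arctan2(d[1],d[0]); ex=np.array([np.cos(yaw),np.sin(yaw),0]);ey=np.array([-ex[1],ex[0],0])
print("bar-pin in chamber",ex@(bn-hp),ex@(bf-hp),ey@((bn+bf)/2-hp))
for uv in((440,220),(437,245),(443,195),(437,347),(380,208)):
  for dx in(.02,.03,.04):
    # quadrant plate dx: pin head x + 47+pinout
    o=hp+ex*(.047+dx-.005);p=onplane("side",uv,o,ex)-hp
    y,z=ey@p,p[2];print(uv,dx,y,z,np.hypot(y,z),np.arctan2(z,-y))
E
```

```text
bar top [ 0.6559 -0.0616  0.139 ] [ 0.5599 -0.0552  0.139 ]
bar side [ 0.6501 -0.0584  0.138 ] [ 0.5631 -0.0512  0.138 ]
pin top [0.4857 0.0965 0.098 ] side [0.4873 0.0952 0.098 ] tri [0.486  0.0964 0.0996]
far [0.6538 0.0853 0.098 ]
yaw -0.06680747121370613 -0.0666722260374299
bar-pin in chamber 0.08415612293692233 0.18031731961667227 -0.14642842401274975
(440, 220) 0.02 -0.059502590347899315 0.050289868475277666 0.07790782457090333 0.7016839377434814
(440, 220) 0.03 -0.07335259088676314 0.0369379946612719 0.08212805878259268 0.4664976850491739
(440, 220) 0.04 -0.08720259142562709 0.023586120847266023 0.0903360229806841 0.26415450610918456
(437, 245) 0.02 -0.057077083755269355 0.041494139849107325 0.07056597715488186 0.628607568449671
(437, 245) 0.03 -0.07085772109784688 0.027890731014322323 0.07614925814276549 0.3749908216801302
(437, 245) 0.04 -0.08463835844042461 0.01428732217953721 0.08583576931880842 0.16722785141091234
(443, 195) 0.02 -0.061903793101456425 0.059002373031835365 0.08551818300066821 0.7614054804103222
(443, 195) 0.03 -0.07582246180985823 0.045899654246118304 0.08863308623093645 0.5443491269220277
(443, 195) 0.04 -0.08974113051826003 0.03279693546040119 0.0955463734648736 0.35038211124919855
(437, 347) 0.02 -0.05385106657373686 -0.0005051823336547079 0.053853436105036755 -0.009380826547046778
(437, 347) 0.03 -0.06753944819387467 -0.015309662827986514 0.06925289046848307 -0.22291038922243683
(437, 347) 0.04 -0.0812278298140127 -0.03011414332231821 0.08663037552920647 -0.35502781608179707
(380, 208) 0.02 -0.02803640372130373 0.07623596591482201 0.08122784271781344 1.21838967357239
(380, 208) 0.03 -0.040986552952407156 0.06362608317807372 0.07568471433191534 0.9985244621218282
(380, 208) 0.04 -0.05393670218351074 0.05101620044132543 0.07424163622861651 0.7575785585215603
```

```bash
python3 - <<'E'
from h import *
hp=np.array([.486,.0962,.098]);yaw=-.0667
ex=np.array([np.cos(yaw),np.sin(yaw),0]);ey=np.array([-ex[1],ex[0],0]);ez=np.array([0,0,1.])
def proj(n,P):
    c=camera_info(n);Ti=np.linalg.inv(c["T"]);q=(Ti[:3,:3]@np.array(P).T).T+Ti[:3,3]
    q=q*[1,-1,-1];return cv2.projectPoints(q,np.zeros(3),np.zeros(3),c["intrinsics"],c["dist"])[0][:,0]
prot=.017
tiles=[]
for n,(x0,y0,w,h) in {"side":(262,200,50,50),"top":(212,185,65,50)}.items():
    k=8 if n=="side" else 6
    im=cv2.imread(f"pics/{n}_raw.png")[y0:y0+h,x0:x0+w]
    im=cv2.convertScaleAbs(cv2.resize(im,None,fx=k,fy=k,interpolation=cv2.INTER_CUBIC),alpha=1.6)
    ov=im.copy()
    O=hp+ex*(.047+prot-.003)
    def ln(P,col):
        p=(proj(n,P)-[x0,y0]+.5)*k;cv2.polylines(ov,[np.int32(p)],False,col,1,cv2.LINE_AA)
    ln([O+.075*(-ey*np.cos(a)+ez*np.sin(a)) for a in np.linspace(0,1.57,30)],(0,0,255))
    for a,col in((0,(255,0,255)),(.6,(0,255,0)),(.75,(0,255,255)),(.9,(255,255,0)),(1.05,(255,0,0))):
        ln([O+r*(-ey*np.cos(a)+ez*np.sin(a)) for r in(.066,.086)],col)
    t=np.vstack([im,ov]) if n=="top" else np.hstack([im,ov])
    tiles.append(t)
s,t=tiles
cv2.imwrite("pics/ovs.png",s);cv2.imwrite("pics/ovt.png",t)
E
```

```text
(no output)
```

View pics/ovs.png

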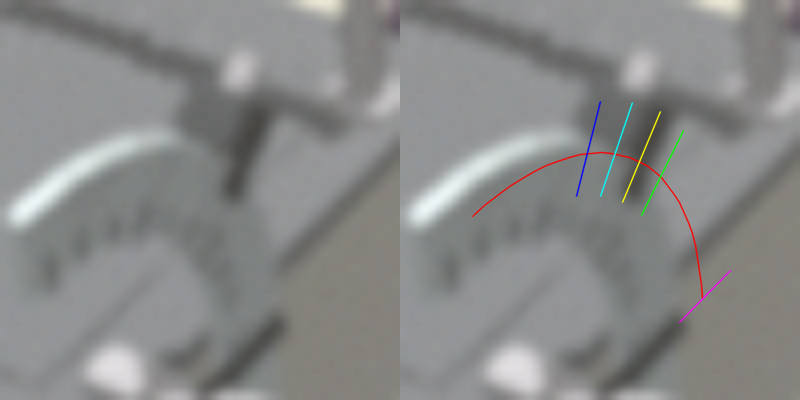

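View pics/ovt.png

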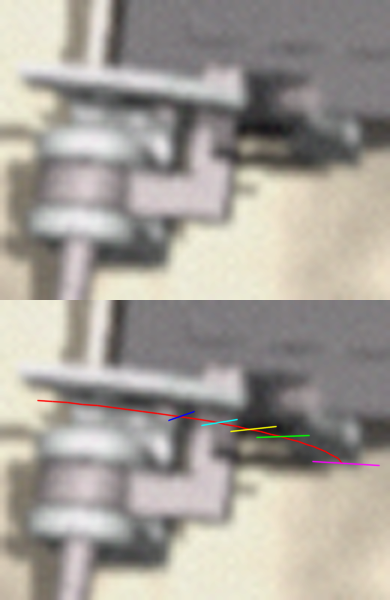

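The dark index line in the side tile runs (262,110)-(232,198). The level pointer runs (282,322)-(210,390). My plate plane is a few mm too near (top: rim is about 25 px up), so I'll re-solve with a deeper plane.

```bash
python3 - <<'E'
from h import *
np.set_printoptions(precision=3,suppress=True)
hp=np.array([.486,.0962,.098]);yaw=-.0667
ex=np.array([np.cos(yaw),np.sin(yaw),0]);ey=np.array([-ex[1],ex[0],0])
import h
def P(uv,off):
    u,v=262+uv[0]/8-.5,200+uv[1]/8-.5
    o0,d=ray("side",u,v,False);o=hp+ex*off;p=o0+d*((o-o0)@ex)/(d@ex)-hp
    return np.array([-(ey@p),p[2]])
for off in(.052,.056,.06,.064,.068,.072):
    a,b=P((262,110),off),P((232,198),off);m=(a+b)/2
    c,e=P((282,322),off),P((210,390),off)
    print(off,"line r",np.hypot(*a),np.hypot(*b),"ang mid",np.arctan2(m[1],m[0]),"dir",np.arctan2(*(a-b)[::-1]),"| ptr",c,e,"white",[P(q,off).round(3) for q in((15,215),(100,145),(160,135))])
# top: white rim left end z=.173
o,d=ray("top",212+22/6-.5,185+75/6-.5,False);p=o+d*(.173-o[2])/d[2]-hp;print("top rim left",ex@p,ey@p)
o,d=ray("top",212+80/6-.5,185+80/6-.5,False);p=o+d*(.173-o[2])/d[2]-hp;print(ex@p,ey@p)
E
```

```text
0.052 line r 0.08701329672075056 0.06857504076162776 ang mid 0.9518673380486461 dir 0.882835306123723 | ptr [0.054 0.013] [0.028 0.014] white [array([-0.027,  0.098]), array([-0.001,  0.097]), array([0.017, 0.087])]
0.056 line r 0.08637533872831445 0.06768340590846994 ang mid 0.8529714001316414 dir 0.8828353061237203 | ptr [0.06  0.007] [0.033 0.008] white [array([-0.022,  0.093]), array([0.004, 0.092]), array([0.023, 0.082])]
0.06 line r 0.08641829660010708 0.06766180862031 ang mid 0.7530947695977961 dir 0.8828353061237233 | ptr [0.066 0.001] [0.039 0.002] white [array([-0.018,  0.088]), array([0.009, 0.087]), array([0.028, 0.077])]
0.064 line r 0.08714116333118618 0.06851107170860175 ang mid 0.654205569686421 dir 0.8828353061237261 | ptr [ 0.071 -0.005] [ 0.044 -0.004] white [array([-0.013,  0.083]), array([0.014, 0.082]), array([0.033, 0.071])]
0.068 line r 0.08852728516551409 0.07019959571137031 ang mid 0.558158882787925 dir 0.8828353061237223 | ptr [ 0.077 -0.011] [ 0.049 -0.01 ] white [array([-0.008,  0.078]), array([0.019, 0.077]), array([0.038, 0.066])]
0.072 line r 0.09054620700755701 0.07266890132585915 ang mid 0.4665022207665755 dir 0.8828353061237232 | ptr [ 0.083 -0.017] [ 0.055 -0.016] white [array([-0.004,  0.073]), array([0.024, 0.072]), array([0.043, 0.061])]
top rim left 0.06771039552861105 0.004768869911166117
0.06745152501828175 -0.01104863425807775
```

Index is at about 0.82 rad (0.75 to 0.88), and the pin sticks out about 22 mm. Next is a check on reachability.

```bash
cat >> h.py <<'E'
hp=np.array([.486,.0962,.098]);yaw=-.0667
ex=np.array([np.cos(yaw),np.sin(yaw),0]);ey=np.array([-ex[1],ex[0],0]);ez=np.array([0,0,1.])
def q(r): return np.roll(r.as_quat(),1)
def tilt(t,flip=0): return q(R.from_euler('z',yaw)*R.from_euler('y',-t)*R.from_euler('x',np.pi)*R.from_euler('z',np.pi*flip))
def cov(a,flip=0,bias=0): return q(R.from_rotvec(-(a+bias)*ex)*R.from_euler('z',yaw)*R.from_euler('x',np.pi)*R.from_euler('z',np.pi*flip))
XH=.130 # handle middle from pin face (x, chamber)
def grasp(a,dx=0,past=.014,back=0,bias=0): # TCP position for bar at cover angle a
    c,s=np.cos(a),np.sin(a)
    b=hp+ex*(XH+dx)+ey*(-.145*c+.036*s)+ez*(.145*s+.036*c)
    up=ey*np.sin(a+bias)+ez*np.cos(a+bias)
    return b+up*(back-past)
E
python3 - <<'E'
from h import *
np.set_printoptions(precision=2,suppress=True)
print(grasp(0,past=0),grasp(.82))
for t in(0,.3,.6,.8,1.0):
  for f in(0,1):
    print(t,f,[inverse_kinematics(list(p),list(tilt(t,f))) for p in(hp-ex*.05,hp+ex*.03)])
for f in(0,1):
  for b in(0,-.4):
    print(f,b,[inverse_kinematics(list(grasp(a,.005,bias=b)),list(cov(a,f,b))) for a in(0,.4,.8,1)])
E
```

```text
[ 0.61 -0.06  0.13] [0.61 0.   0.22]
0 0 [array([ 0.2 ,  0.38,  2.1 , -0.  ,  0.67,  1.84]), array([ 0.16,  0.46,  1.93, -0.  ,  0.75,  1.8 ])]
0 1 [array([ 0.2 ,  0.38,  2.1 , -0.  ,  0.67, -1.31]), array([ 0.16,  0.46,  1.93, -0.  ,  0.75, -1.35])]
0.3 0 [array([ 0.26,  0.31,  2.28, -0.35,  0.28,  2.23]), array([ 0.2 ,  0.39,  2.12, -0.24,  0.34,  2.05])]
0.3 1 [array([ 0.26,  0.31,  2.28, -0.35,  0.28, -0.91]), array([ 0.2 ,  0.39,  2.12, -0.24,  0.34, -1.09])]
0.6 0 [array([ 0.36,  0.37,  2.45,  3.95,  0.33, -1.99]), array([ 0.27,  0.42,  2.3 ,  4.05,  0.24, -2.18])]
0.6 1 [array([0.36, 0.37, 2.45, 3.95, 0.33, 1.15]), array([0.27, 0.42, 2.3 , 4.05, 0.24, 0.96])]
0.8 0 [array([ 0.44,  0.51,  2.54,  3.7 ,  0.72, -1.64]), array([ 0.32,  0.51,  2.39,  3.65,  0.59, -1.73])]
0.8 1 [array([0.44, 0.51, 2.54, 3.7 , 0.72, 1.5 ]), array([0.32, 0.51, 2.39, 3.65, 0.59, 1.41])]
1.0 0 [None, array([ 0.37,  0.68,  2.46,  3.58,  0.99, -1.57])]
1.0 1 [None, array([0.37, 0.68, 2.46, 3.58, 0.99, 1.57])]
0 0 [array([-0.11,  0.54,  1.72, -0.  ,  0.89,  1.52]), array([ 0.11,  0.51,  1.68, -0.45,  1.07,  1.99]), array([ 0.32,  0.6 ,  1.59, -0.74,  1.39,  2.27]), array([ 0.41,  0.68,  1.53, -0.85,  1.56,  2.35])]
0 -0.4 [array([-0.3 ,  0.59,  1.7 ,  0.47,  1.01,  1.06]), array([-0.07,  0.46,  1.69, -0.  ,  0.99,  1.57]), array([ 0.18,  0.48,  1.63, -0.42,  1.17,  2.01]), array([ 0.3 ,  0.53,  1.58, -0.58,  1.32,  2.17])]
1 0 [array([-0.11,  0.54,  1.72, -0.  ,  0.89, -1.62]), array([ 0.11,  0.51,  1.68, -0.45,  1.07, -1.15]), array([ 0.32,  0.6 ,  1.59, -0.74,  1.39, -0.87]), array([ 0.41,  0.68,  1.53, -0.85,  1.56, -0.79])]
1 -0.4 [array([-0.3 ,  0.59,  1.7 ,  0.47,  1.01, -2.08]), array([-0.07,  0.46,  1.69, -0.  ,  0.99, -1.58]), array([ 0.18,  0.48,  1.63, -0.42,  1.17, -1.13]), array([ 0.3 ,  0.53,  1.58, -0.58,  1.32, -0.98])]
```

```bash
python3 - <<'E'
from h import *
np.set_printoptions(precision=4,suppress=True)
o=list(tilt(.2,1))
command_gripper(0.0)
s=hp-ex*.045; 
move_pose([s[0],s[1],.25],o)
s[2]=.092
movel(list(s),v=.15); print(get_time())
print(movel(list(s+ex*.09),v=.05,until_force=10))
p=get_tcp_pos();print(p,ex@(p-hp),get_ft_force(),get_time())
im=read_camera("side")[175:285,205:325,::-1]
cv2.imwrite("pics/push.png",cv2.convertScaleAbs(cv2.resize(im,None,fx=5,fy=5,interpolation=cv2.INTER_CUBIC),alpha=1.4))
E
```

```text
5.65
True
[0.4949 0.095  0.0911] 0.008975912887808107 [-0.8776  0.3396  1.5039] 6.7583
```

View pics/push.png

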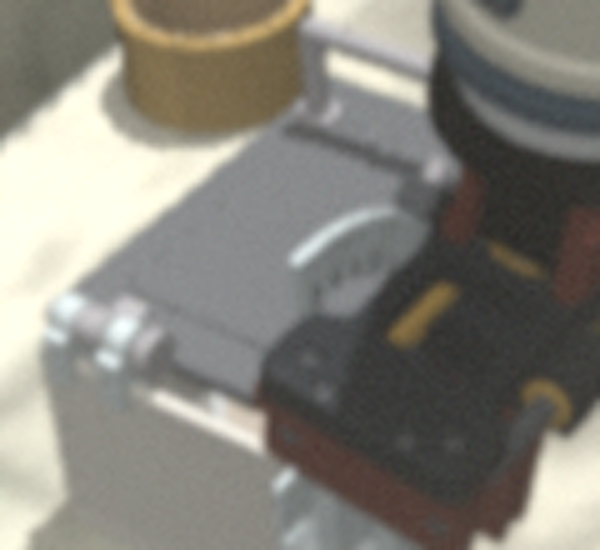

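The view shows the gripper over the fork, with the quadrant and clamp clear. The head isn't visible, so I'll push again with a higher threshold to confirm the hard stop.

```bash
python3 - <<'E'
from h import *
np.set_printoptions(precision=4,suppress=True)
for f in(15,25):
    s=get_tcp_pos()
    print(movel(list(s+ex*.03),v=.03,until_force=f))
    p=get_tcp_pos();print(ex@(p-hp),p,get_ft_force(),get_time())
s=get_tcp_pos()
movel(list(s-ex*.04+ez*.0),v=.15)
p=get_tcp_pos();movel([p[0],p[1],.28],v=.25)
h=grasp(0,.005,back=.11)
move_pose(list(h),list(cov(0,1)))
print(get_time())
for n,(x0,y0,w,h_) in {"side":(205,175,120,110)}.items():
    im=read_camera(n)[y0:y0+h_,x0:x0+w,::-1]
    cv2.imwrite("pics/after.png",cv2.convertScaleAbs(cv2.resize(im,None,fx=5,fy=5,interpolation=cv2.INTER_CUBIC),alpha=1.4))
E
```

```text
True
0.008904126830420004 [0.4948 0.0945 0.09  ] [-0.0329  0.3338  0.4395] 7.1917
True
0.008964140612970906 [0.4948 0.0933 0.0878] [-0.4498 -0.9428  0.2818] 7.6417
9.8833
```

View pics/after.png

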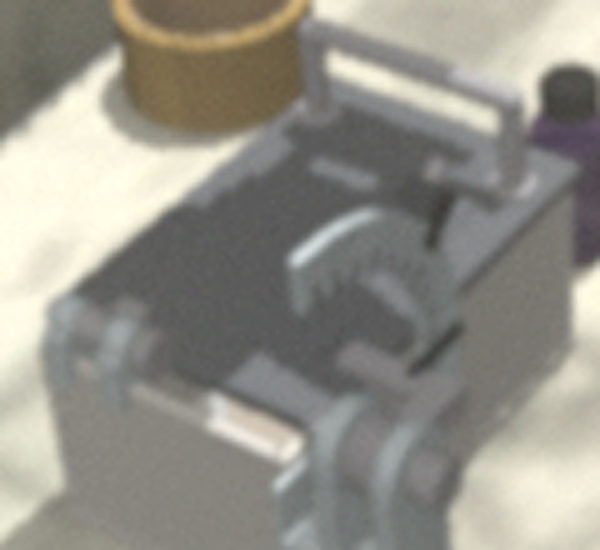

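The pin head is home against the fork at (435,478), the cover is shut and the index is untouched at (438,215). Now I'll grasp and lift.

```bash
python3 - <<'E'
from h import *
np.set_printoptions(precision=4,suppress=True)
command_gripper(0.6)
o=list(cov(0,1))
print(movel(list(grasp(0,.005)),v=.1,until_force=8))
print(get_tcp_pos(),grasp(0,.005))
command_gripper(0.0)
print(get_grip_width(),get_finger_force(),get_ft_force(),get_time())
T=.82
for a in np.linspace(0,T,9)[1:]:
    movel(list(grasp(a,.005)),list(cov(a,1)),v=.08)
    print(round(a,2),get_ft_force(),get_finger_force())
wait(.3);print(get_time(),get_tcp_pos(),get_grip_width())
raw=np.mean([read_camera("side").astype(float) for _ in range(4)],0).astype(np.uint8)[:,:,::-1]
cv2.imwrite("pics/side_lift_raw.png",raw)
cv2.imwrite("pics/lift.png",cv2.convertScaleAbs(cv2.resize(raw[170:270,225:345],None,fx=6,fy=6,interpolation=cv2.INTER_CUBIC),alpha=1.5))
E
```

```text
False
[ 0.6116 -0.0575  0.1207] [ 0.611  -0.0575  0.12  ]
0.10810294359850306 29.9990451335907 [-0.3493  1.1581  1.3152] 12.8667
0.1 [ 1.2339 -2.3528 -1.7304] 30.002552568912506
0.2 [ 0.9808 -1.2414 -2.3482] 30.00030666589737
0.31 [ 1.7533 -1.7015 -1.323 ] 29.999612867832184
0.41 [ 0.7903 -0.4059 -2.0429] 29.998902082443237
0.51 [ 3.109  -2.2431 -1.9636] 29.998310208320618
0.62 [ 5.1546 -1.8153 -0.181 ] 29.99741703271866
0.72 [ 5.1897 -1.9246 -1.0677] 29.996763467788696
0.82 [ 6.0925 -2.307   0.0906] 29.99636560678482
15.9 [0.6156 0.0037 0.2185] 0.10736631075648165
```

View pics/lift.png

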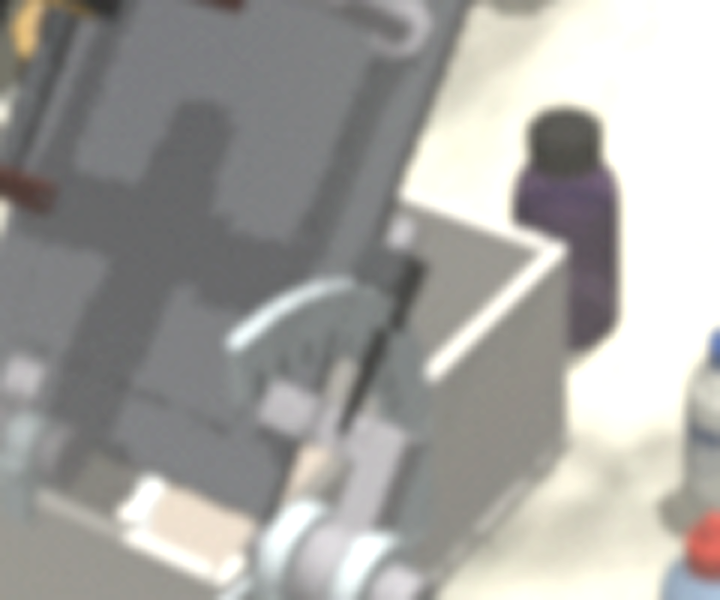

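The pointer (345,430)-(385,345) extends onto the index line (402,328)-(413,262). It is nearly in line, so I'll zoom in to compare directions.

```bash
python3 - <<'E'
import cv2
r=cv2.imread("pics/side_lift_raw.png")[208:246,276:306]
cv2.imwrite("pics/zoom.png",cv2.convertScaleAbs(cv2.resize(r,None,fx=15,fy=15,interpolation=cv2.INTER_CUBIC),alpha=1.8))
E
```

```text
(no output)
```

View pics/zoom.png

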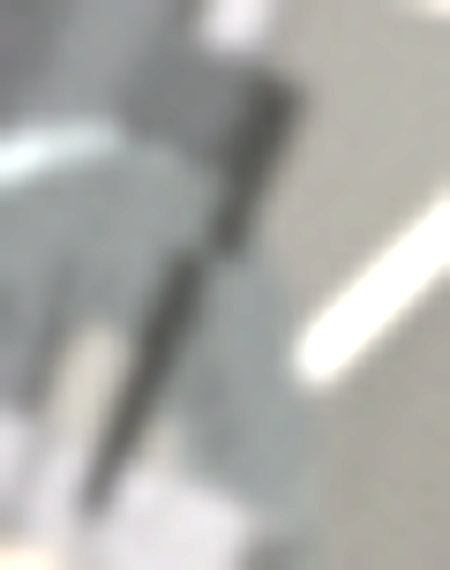

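Index line runs (275,90)-(230,245) and the pointer (188,262)-(100,495), with a small sideways step between them. I'll convert both to in-plane angles.

```bash
python3 - <<'E'
from h import *
np.set_printoptions(precision=4,suppress=True)
def P(uv,off):
    u,v=276+uv[0]/15-.5,208+uv[1]/15-.5
    o0,d=ray("side",u,v,False);o=hp+ex*off;p=o0+d*((o-o0)@ex)/(d@ex)-hp
    return np.array([-(ey@p),p[2]])
for off in(.052,.054,.056,.058,.06,.062,.064):
    out=[]
    for a,b in(((275,90),(230,245)),((188,262),(100,495))):
        A,B=P(a,off),P(b,off);m=(A+B)/2
        out+=[np.hypot(*A),np.hypot(*B),np.arctan2(m[1],m[0]),np.arctan2(*(A-B)[::-1])]
    print(off,np.array(out))
p=get_tcp_pos();print(ex@(p-grasp(.82,.005)),ey@(p-grasp(.82,.005)),p[2]-grasp(.82)[2])
E
```

```text
0.052 [0.0866 0.0693 0.9547 0.9811 0.0677 0.043  1.1288 0.8121]
0.054 [0.0861 0.0688 0.9056 0.9811 0.0668 0.0414 1.0627 0.8121]
0.056 [0.0858 0.0685 0.856  0.9811 0.066  0.0401 0.9939 0.8121]
0.058 [0.0857 0.0684 0.8061 0.9811 0.0655 0.0391 0.9228 0.8121]
0.06 [0.0858 0.0685 0.7563 0.9811 0.0651 0.0384 0.85   0.8121]
0.062 [0.086  0.0689 0.7066 0.9811 0.065  0.0382 0.7764 0.8121]
0.064 [0.0864 0.0694 0.6575 0.9811 0.0652 0.0383 0.7026 0.8121]
0.00045984184562127293 -0.0008224858679993885 -0.0005607231473581942
```

```bash
cat >> h.py <<'E'
def proj(n,P):
    c=camera_info(n);Ti=np.linalg.inv(c["T"]);p=(Ti[:3,:3]@np.array(P).T).T+Ti[:3,3]
    p=p*[1,-1,-1];return cv2.projectPoints(p,np.zeros(3),np.zeros(3),c["intrinsics"],c["dist"])[0][:,0]
def rad(a,off,r): return hp+ex*off+r*(-ey*np.cos(a)+ez*np.sin(a))
E
python3 - <<'E'
from h import *
np.set_printoptions(precision=1,suppress=True,linewidth=200)
t=cv2.imread("pics/top_raw.png",0);s=cv2.imread("pics/side_raw.png",0);l=cv2.imread("pics/side_lift_raw.png",0)
print("top cols 246..274");
for v in range(192,212): print(v,t[v,246:275])
print("side cols 284..300")
for v in range(210,230): print(v,s[v,284:301],l[v,284:301])
for a,o in((.73,.061),(.8,.058),(.88,.055),(.95,.052)):
    P=[rad(a,o,r) for r in(.066,.076,.086)];print(a,o,proj("top",P).tolist(),proj("side",P).tolist())
P=[rad(0,.061,r) for r in(.038,.065)];print("ptr0",proj("top",P))
E
```

```text
top cols 246..274
192 [69 70 69 69 71 73 73 77 79 78 77 72 72 68 66 70 70 70 73 74 78 80 82 78 75 80 75 78 78]
193 [75 75 74 76 74 77 77 76 76 75 74 70 73 69 63 68 67 71 72 74 77 79 81 77 73 72 69 72 73]
194 [79 76 77 74 75 79 77 80 76 76 78 76 75 75 74 72 75 77 76 77 79 78 78 76 74 72 72 67 70]
195 [83 88 81 77 79 81 75 73 75 74 79 79 76 78 80 79 77 80 78 78 77 79 78 78 76 77 74 78 75]
196 [ 94 102 100  96 102  98  82  69  68  67  69  68  68  72  73  78  75  77  77  79  79  78  79  77  80  79  79  79  80]
197 [110 120 118 117 123 113  80  56  51  53  55  55  53  56  62  64  68  71  79  81  79  79  78  80  78  80  81  80  80]
198 [123 125 126 128 130 117  85  54  39  40  43  48  45  52  55  58  61  73  81  83  79  80  80  79  79  78  78  80  80]
199 [128 128 126 128 129 119  89  54  40  38  38  47  50  55  62  67  76  81  86  81  80  81  79  79  78  82  77  79  80]
200 [124 123 123 124 128 119  93  59  38  36  44  48  59  71  83  83  91  93  94  87  81  78  78  79  82  80  80  78  80]
201 [ 96  99 105 111 116 112  89  59  39  34  44  52  63  81  84  86  92  98  96  88  82  80  78  80
[... 4051 characters left out ...]
01111966361987]] [[290.00675154192726, 225.10020772797947], [292.2287242498892, 219.31624689528417], [294.44906164088053, 213.53788759033307]]
0.88 0.055 [[245.35045659330297, 209.10890874831594], [248.47110973098657, 208.62391165603017], [251.65139965522647, 208.12964561208267]] [[290.076778330162, 225.31586626193362], [292.0948879775031, 219.42041180943735], [294.1154857343987, 213.51928271506765]]
0.95 0.052 [[242.71716509323574, 210.45792202950028], [245.4501996434551, 209.91871774618207], [248.23857464128668, 209.36859442356743]] [[290.26336263850897, 225.78908393373678], [292.089909891363, 219.82508390410607], [293.92192158061005, 213.8450716033581]]
ptr0 [[247.8 210.3]
 [263.  211.3]]
```

The top view puts the dark line at cols 251–259, row 206. That matches a line in the pointer's plane at about 0.73 rad, so I'll lower the cover by about 0.09 and check collinearity numerically.

```bash
python3 - <<'E'
from h import *
np.set_printoptions(precision=2,suppress=True)
for a in(.77,.725): movel(list(grasp(a,.005)),list(cov(a,1)),v=.03)
wait(.5)
l=cv2.cvtColor(np.mean([read_camera("side").astype(float) for _ in range(8)],0).astype(np.uint8),cv2.COLOR_RGB2GRAY)
pts=[]
for v in range(214,242):
    u=proj("side",[rad(.73,.061,r) for r in np.linspace(.03,.09,200)]);c=u[np.argmin(abs(u[:,1]-v)),0]
    x=np.arange(int(c)-5,int(c)+7);g=l[v,x].astype(float);i=g.argmin()
    i=min(max(i,1),len(g)-2);d=(g[i-1]-g[i+1])/(2*(g[i-1]-2*g[i]+g[i+1])+1e-9)
    pts.append((v,x[i]+d,g[i],c))
print(np.array(pts))
print(get_finger_force(),get_ft_force(),get_time())
E
```

```text
[[214.   293.5   52.   294.32]
 [215.   293.25  49.   293.89]
 [216.   293.    47.   293.46]
 [217.   292.5   49.   293.1 ]
 [218.   292.07  49.   292.67]
 [219.   291.88  50.   292.24]
 [220.   291.63  54.   291.81]
 [221.   291.28  54.   291.38]
 [222.   290.95  52.   290.95]
 [223.   290.74  52.   290.51]
 [224.   290.42  57.   290.08]
 [225.   289.93  58.   289.72]
 [226.   289.36  56.   289.29]
 [227.   289.03  51.   288.86]
 [228.   288.78  51.   288.43]
 [229.   288.42  52.   287.99]
 [230.   287.9   51.   287.56]
 [231.   287.57  53.   287.2 ]
 [232.   287.22  52.   286.77]
 [233.   286.9   54.   286.33]
 [234.   286.33  54.   285.9 ]
 [235.   285.95  54.   285.47]
 [236.   285.35  56.   285.03]
 [237.   284.98  57.   284.67]
 [238.   284.38  66.   284.24]
 [239.   283.78  70.   283.8 ]
 [240.   283.19  73.   283.37]
 [241.   282.87  78.   282.93]]
29.995956122875214 [ 5.82 -1.13 -2.11] 17.7583
```

The pointer and index line now form one continuous line, with no step at rows 223–227, and the grip is firm. I'm handing in.

```bash
python3 -c "
from station import *
wait(.5);print(get_finger_force());print(job_done(),get_time())"
```

```text
29.995872974395752
the job is handed in; nothing more can be done
the job is handed in; nothing more can be done
```

I pushed the pin home with the cover shut, lifted the cover to about 0.725 rad, where its pointer lines up with the index line, and handed in at about 18 s still gripping the handle; the official verdict was not shown.

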